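Close up a loaded test box: lid down, hasp over the catch

ROBOT

A 6-joint arm with a two-finger parallel gripper is mounted at the origin on the work surface. World frame = base frame: x ahead of the robot, y to its left, z up, the work surface at z = 0. Lengths are in m, angles in degrees, forces in N, time in s.
With the tool pointing down it reaches from about 0.3 to 0.75 m from the base axis. Payload 8.5 kg.
Tool frame: the origin (TCP) lies between the finger pads; the fingertips stand 25 mm ahead of it and the grasp point (between the pads) lies 6 mm ahead of it; x points along the fingers, y is the direction in which the jaws open and shut, and the axes are right-handed (so a half turn about x gives the same grasp; the last joint's range is limited). The gripper opens to 85 mm and grips with 20 to 120 N. Pads are 22 mm wide; open, the fingers measure 114 mm over their backs; the gripper's body (76 mm by 85 mm) begins 54 mm behind the grasp point. The pads swing forward as they close: fully open they stand 13 mm farther back than shut.
Start: joints at [-83.268, 21.807, 74.336, -0, 83.858, -12.336], TCP at [0.18, -0.52, 0.256] pointing down, gripper open.
Joint ranges: [-178.18, 178.18], [-50.72, 133.34], [12.68, 142.11], [-81.47, 261.47], [9.98, 163.14], [-165.26, 165.26]. Speed limits (degrees/s): [136.94, 136.94, 180, 180, 180, 180].

INTERFACE

Orientations are given as a 3x3 rotation matrix whose columns are the frame's x, y, z axes.
In Python, from rig import sensors, get_image, workorder gives the robot as it stands.
- The arm moves only by the tool arm_command, never from a script. Its argument "plan" is a list that holds one entry, the list of rows, each a list of 6 numbers: the shift along the tool's x, y, z in units of 25 mm (1.0 is 25 mm), then the turn, a rotation vector about the tool's x, y, z in units of 6 degrees (1.0 is 6 degrees). In form: [[[dx, dy, dz, ax, ay, az], ...]]. A call has 1 to 10 rows; each row is the pose to reach, as a shift and turn from the pose commanded when the call began, along the tool's axes at that moment; what a row does not reach only later rows make up. A row lasts 1/10 s, in which the tool goes at most 50 mm and 8.59 degrees, less where a joint would pass 70% of its speed; a pose out of reach is approached as far as the arm can. A call with a gripper value outside its range is refused whole. "jaw" is the closure, from 0 (fully open) to 1 (shut), set as the call begins (left out, the last holds). The fingers move at their own pace and stop on an object; "newtons" is the grip in N (left out, the last holds). Time passes only in rows, so rows that repeat a pose let the fingers close. It gives the time, the measured TCP pose, the force and the opening at its end, in the units of the state.
- sensors.observe(): the state, without advancing time (a new reading comes with each control period).
- get_image(name): name is "scene" or "top" or "wrist"; returns a dict with "img" (420x560x3 uint8, red, green, blue), "fx", "fy", "cx", "cy" (pixels), "T" (4x4, takes a point from camera to world coordinates). Camera axes: x right, y up, looking along -z (the intrinsics and any distortion apply to the point x, -y, -z); pixel columns grow to the right and rows downward; lengths in m; the calibration is good to about 2 mm. The wrist camera is an equidistant fisheye: a pixel r from the principal point sees the ray r / f radians off the axis. A picture is of the moment at which its call begins. There is no depth.
- workorder.close_job(): hands the job in, once; it reports no verdict.
The state is a dict: "time_s": time; "q": joint angles; "qvel": joint speeds; "joint_efforts": joint torques, N m; "position": TCP position; "tool_rot": TCP orientation; "ft_force": force on the tool from outside, world axes, zero at the start; "wrist_torque": the same for the moment, N m; "grip_width": finger opening in m.
Only numpy, scipy, OpenCV 4.12 (cv2) and the standard library are available. Lean on these libraries where they do the work, as an engineer would, in place of code of your own. Each camera call takes 0.05 s, during which the arm holds its last target. There are 200 camera calls.

TASK

The converter module has been loaded into the grey test box. Close the box up: swing the lid fully shut with the hasp still clear of the catch, and only then swing the hasp down until it lies flat against the front of the box, over the catch. Leave the module lying in the box, and do not knock the meter, spool or mug about.

Things in the scene. Friction and masses are not known exactly. Their poses are not given: they have to be found in the camera images.
- test_box: Open box of grey painted steel, fixed to the bench, 120 (x) by 200 (y) by 100 mm high, walls 5 mm. Origin: centre of its underside; z up; front towards -x (the robot); lid hinged along the rear (+x) rim. In the middle of its front, 66 mm up, a steel catch (block 12 mm wide, 10 high) sticks out to 71.5 mm before the origin: 3.5 mm proud of the closed hasp, through its slot.
- lid (a joint): Angle of the lid (rad): 0 = shut flat on the rim, 1.57 = standing upright, at most 1.9 (leaning back). The lid is a plate 124.5 mm deep, 204 mm wide and 10 mm thick on a stiff hinge: it stays where it is left and takes at most about 7 N at the front edge to move.
- lid_hinge (a point): Middle of the lid's hinge axis (parallel to the box's y): 62 mm behind the box's origin and 100 mm up. The lid's underside passes through the axis. The axes of this point turn with the lid; shut, they are parallel to those of the box.
- lid_edge (a point): Middle of the lid's free (front) edge on its upper face, 124.5 mm from the hinge axis along the lid; moves with the lid.
- hasp (a joint): Angle of the hasp against the lid (rad): 0 = at right angles to the lid, so that with the lid shut it hangs flat against the box's front with the catch through its slot; 1.57 = in line with the lid, sticking out forwards; 3.14 = standing up from the lid's upper face; at most 4.4. Stiff hinge: it stays where it is left.
- hasp_hinge (a point): Middle of the hasp's hinge axis (along the box's y) at the lid's free edge, 128 mm from the lid's hinge axis; lid shut: 66 mm in front of the box's origin, 104 mm up. The hasp is a steel strap 64 mm wide, 70 long, 4 thick, with a slot 18 mm wide from 29 to 48 mm below this axis. The point's axes turn with the hasp: -z points along the strap to its free end, -x out of its outer face.
- hasp_end (a point): Middle of the rolled edge (8 mm thick) at the hasp's free end, 68 mm from the hasp's hinge axis; moves with the hasp.
- module: Converter module, black base with aluminium fins along its top, 60 by 100 by 38 mm high, lying loose on the floor of the box. Origin: centre of its underside.
- multimeter: Bystander: hand-held meter lying on its back, 150 by 76 by 42 mm high. Origin: centre of its underside.
- spool: Bystander: steel wire spool standing on end, 68 mm across, 56 mm high. Origin: centre of its underside.
- mug: Bystander: white mug, 76 mm across, 85 mm high. Origin: centre of its underside.
Things that resemble listed ones, but are neither listed nor needed, are in the scene too. What is shaped like the module but blue is not meant.

How it is judged (in metres and radians):
On the way, in this order (a step that is already met when the one before it is completed fails the run):
1. the lid is fully shut while the hasp is still swung out clear of the catch (value of joint lid below 0.035 rad and value of joint hasp above 0.35 rad), for 0.2 s.
2. the hasp lies flat over the catch, the lid still shut (value of joint lid below 0.035 rad and value of joint hasp below 0.15 rad), for 0.2 s.
At the end, for the whole second after the job is handed in: The lid is shut (within 0.035 rad, 4 mm at its front edge), the hasp hangs over the catch, flat against the box's front (within 0.15 rad, 10 mm at its free end), and the module lies flat in the box (all of step 2 and horizontal distance between module and test_box below 0.06 m and z of module in the frame of test_box between -0.01 and 0.03 m and angle between module's own z axis and vertical below 0.3 rad); the robot touches nothing.
It fails at once if a bystander (meter, spool or mug) was pushed more than 40 mm or tipped over (distance of any of multimeter, spool, mug from where it was at the start of the episode above 0.04 m or angle between any of multimeter, spool, mug's own z axis and vertical above 0.6 rad).
It also fails if it takes over 50 s, if anything falls off the work surface, if the arm or the gripper's body presses on something with over 40 N, if the wrist force passes 120 N, or if a joint passes its speed limit or range.

## Working session

There is one attempt and no reset: what is moved stays moved. The work goes in short steps, Python scripts to look and compute and a tool call to move; the robot and the scene stay as the last step left them, time stands still between calls to the robot, and variables do not carry over. Pictures are saved under pics/ and viewed, about 8 in all and at most 12, crops included, and the job is handed in when it is done.

Besides the shell and the picture viewer there is one more tool, called after "Request:" as name([rows], argument=value, ...), one row to a line, values as JSON. arm_command: Moves the arm, as the interface text tells. Its arguments: {"type":"object","properties":{"plan":{"type":"array","items":{"type":"array","items":{"type":"array","items":{"type":"number"}}}},"jaw":{"type":"number"},"newtons":{"type":"number"}},"required":["plan"]}

```bash
mkdir -p pics; ls; python3 - <<'E'
from rig import sensors,get_image
import cv2,numpy as np
s=sensors.observe();print(s['position'],np.round(s['tool_rot'],3),s['time_s'])
for n in('scene','top'):
    d=get_image(n);cv2.imwrite(f'pics/{n}0.png',cv2.cvtColor(d['img'],cv2.COLOR_RGB2BGR));print(n,d['fx'],d['fy'],d['cx'],d['cy'],np.round(d['T'],4).tolist(),[k for k in d])
E
```

```text
pics
[ 0.17964124 -0.51955579  0.25570848] [[-0.     0.327 -0.945]
 [ 0.001 -0.945 -0.327]
 [-1.    -0.001 -0.   ]] 0.0
scene 540.8954823948064 540.8954823948064 278.52719767940664 211.91514115076072 [[-0.4245, -0.6595, 0.6204, 1.4043], [0.9054, -0.3035, 0.2968, 0.4276], [-0.0075, 0.6877, 0.726, 1.0473], [0.0, 0.0, 0.0, 1.0]] ['img', 'fx', 'fy', 'cx', 'cy', 'T']
top 533.3200519944274 533.3200519944274 285.8462754888002 213.9152699126421 [[0.0196, 0.9932, -0.1146, 0.4257], [-0.9998, 0.0189, -0.0067, 0.0219], [-0.0045, 0.1148, 0.9934, 1.2701], [0.0, 0.0, 0.0, 1.0]] ['img', 'fx', 'fy', 'cx', 'cy', 'T']
```

View pics/scene0.png

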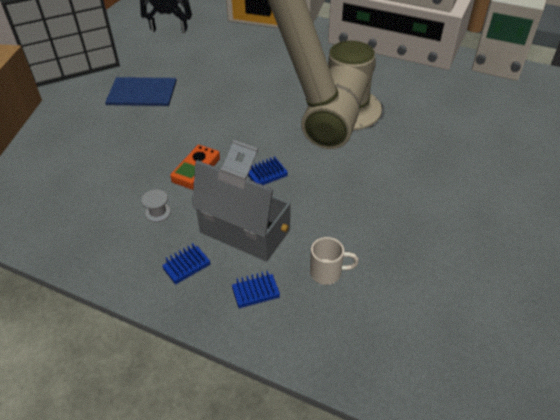

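View pics/top0.png

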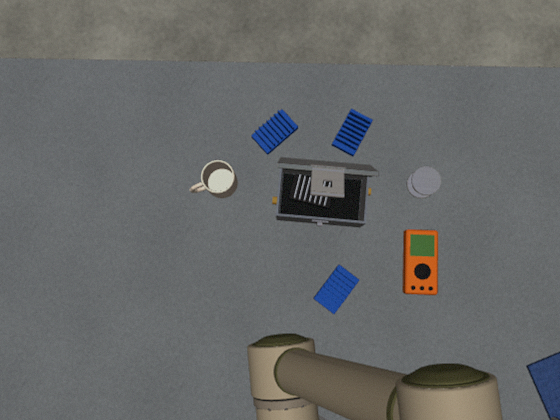

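Top: box at about (322,195), with its catch at (320,222) towards the robot. The lid is standing near row 165, with the hasp folded over the box at (327,181). Candidates that could be confused:
- Module: finned silver/black in the box at (312,190). The blue ones at (275,131), (352,132) and (336,289) are decoys.
- Hasp: light plate at (327,181) in top and (239,160) in scene.

Next is a close crop of both views.

```bash
python3 - <<'E'
import cv2,numpy as np
a=cv2.imread('pics/top0.png')[145:235,260:390];b=cv2.imread('pics/scene0.png')[130:260,180:300]
a=cv2.resize(a,None,fx=6,fy=6,interpolation=cv2.INTER_CUBIC);cv2.imwrite('pics/topc.png',a)
b=cv2.resize(b,None,fx=4.5,fy=4.5,interpolation=cv2.INTER_CUBIC);cv2.imwrite('pics/scc.png',b)
E
```

```text
(no output)
```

View pics/topc.png

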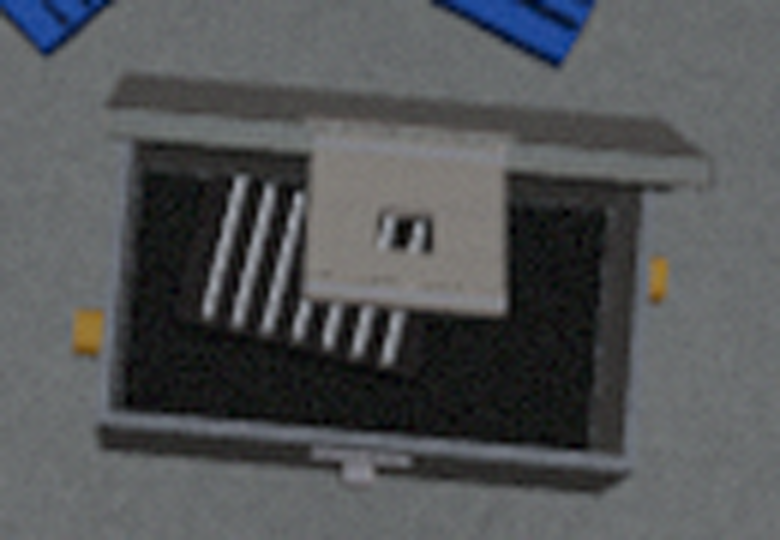

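View pics/scc.png

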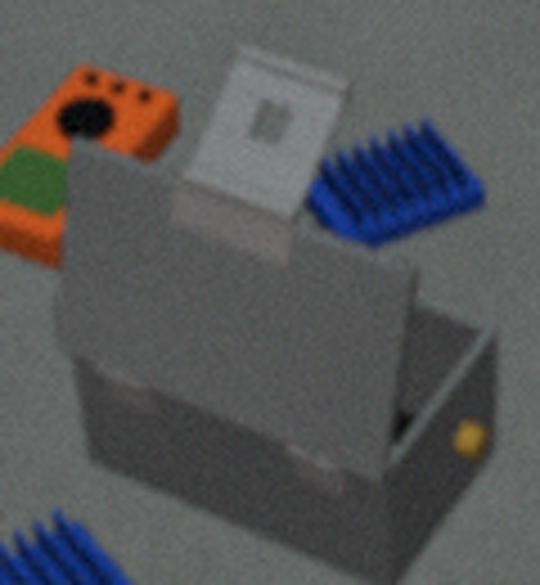

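```bash
cat > h.py <<'E'
import numpy as np
from rig import get_image
C={'scene':dict(f=540.8955,c=(278.527,211.915)),'top':dict(f=533.32,c=(285.846,213.915))}
C['scene']['T']=np.array([[-0.4245,-0.6595,0.6204,1.4043],[0.9054,-0.3035,0.2968,0.4276],[-0.0075,0.6877,0.726,1.0473],[0,0,0,1]])
C['top']['T']=np.array([[0.0196,0.9932,-0.1146,0.4257],[-0.9998,0.0189,-0.0067,0.0219],[-0.0045,0.1148,0.9934,1.2701],[0,0,0,1]])
def ray(n,p):
    c=C[n];d=np.array([(p[0]-c['c'][0])/c['f'],-(p[1]-c['c'][1])/c['f'],-1]);d=c['T'][:3,:3]@d
    return c['T'][:3,3],d/np.linalg.norm(d)
def plane(n,p,z):
    o,d=ray(n,p);return o+d*(z-o[2])/d[2]
def tri(pt,ps):
    o1,d1=ray('top',pt);o2,d2=ray('scene',ps)
    A=np.c_[d1,-d2];t=np.linalg.lstsq(A,o2-o1,rcond=None)[0]
    a,b=o1+d1*t[0],o2+d2*t[1];return (a+b)/2,np.linalg.norm(a-b)
tc=lambda u,v:(260+(u-2.5)/6,145+(v-2.5)/6)
sc=lambda u,v:(180+(u-1.75)/4.5,130+(v-1.75)/4.5)
E
python3 - <<'E'
from h import *
np.set_printoptions(precision=4,suppress=True)
FL=plane('top',tc(100,425),.1);FR=plane('top',tc(632,465),.1);RL=plane('top',tc(133,140),.1)
print('front corners',FL,FR,np.linalg.norm(FL-FR),'RL',RL)
RRs=plane('scene',sc(57,350),.1);RLs=plane('scene',sc(385,475),.1);FLs=plane('scene',sc(497,328),.1);print('scene hingeR,L',RRs,RLs,'FL',FLs)
print('base rear L/R',plane('scene',sc(395,585),0),plane('scene',sc(92,460),0))
u=FL-FR;u/=np.linalg.norm(u);x=np.array([u[1],-u[0],0]);yaw=np.degrees(np.arctan2(x[1],x[0]));O=(FL+FR)/2+.06*x;O[2]=0
print('yaw',yaw,'O',O,'catch',plane('top',tc(357,470),.066))
loc=lambda p:np.array([(p-O)@x,(p-O)@u,p[2]])
for k,a,b in [('lidL',(107,108),(415,265)),('lidR',(705,152),(75,145)),('haspendL',(303,298),(350,85)),('haspendR',(507,312),(240,48)),('hhL',(310,140),(293,218)),('hhR',(515,145),(187,183))]:
    p,e=tri(tc(*a),sc(*b));print(k,p,'res',e,'local',loc(p))
E
```

```text
front corners [0.5569 0.0509 0.1   ] [ 0.5459 -0.1447  0.1   ] 0.1959632372303478 RL [0.6638 0.0409 0.1   ]
scene hingeR,L [ 0.6689 -0.157   0.1   ] [0.675  0.0437 0.1   ] FL [0.5542 0.0525 0.1   ]
base rear L/R [0.6672 0.0432 0.    ] [ 0.6581 -0.1545  0.    ]
yaw -3.2316176735953484 O [ 0.6113 -0.0503  0.    ] catch [ 0.5455 -0.0457  0.066 ]
lidL [0.6477 0.0488 0.2287] res 0.0024240406190597467 local [0.0308 0.101  0.2287]
lidR [ 0.6372 -0.1495  0.2248] res 0.003119645077443103 local [ 0.0314 -0.0976  0.2248]
haspendL [ 0.5801 -0.017   0.2668] res 0.0007229939590812409 local [-0.0331  0.0315  0.2668]
haspendR [ 0.5768 -0.0814  0.2662] res 1.183347765773283e-05 local [-0.0327 -0.033   0.2662]
hhL [ 0.6395 -0.0202  0.2257] res 0.0009406199384720887 local [0.0265 0.0316 0.2257]
hhR [ 0.638  -0.0853  0.2237] res 0.006006367255102542 local [ 0.0286 -0.0334  0.2237]
```

Both crops agree. The lid leans forward at about 1.25 rad, and the hasp is already swung out to about 0.96 rad from hanging (limit 0.35). The black module with silver fins is in the box. I'll push the lid shut from behind with closed fingertips, to the +y side of the hasp, and then push the hasp in with a tilted tool.

```bash
cat >> h.py <<'E'
from rig import sensors
from scipy.spatial.transform import Rotation as R
O=np.array([.609,-.051,0]);B=R.from_euler('z',-3.1,degrees=True).as_matrix()
def W(l): return O+B@np.array(l)
def toolR(tilt=0): # tool x down (tilt>0: pointing ahead/+x), y=-box y
    t=np.radians(tilt);x=np.array([np.sin(t),0,-np.cos(t)]);y=np.array([0,-1,0])
    return B@np.c_[x,y,np.cross(x,y)]
def row(l,tilt=0,ref=None):
    s=sensors.observe();p,r=(np.array(s['position']),np.array(s['tool_rot'])) if ref is None else ref
    return np.round(np.r_[r.T@(W(l)-p)/.025,np.degrees(R.from_matrix(r.T@toolR(tilt)).as_rotvec())/6],2)
E
python3 - <<'E'
from h import *
print(row([.10,.055,.40]),row([.10,.055,.21]))
E
```

```text
[-5.750e+00 -1.264e+01 -2.689e+01  3.690e+00 -0.000e+00  1.000e-02] [ 1.850e+00 -1.263e+01 -2.689e+01  3.690e+00 -0.000e+00  1.000e-02]
```

Request:
arm_command([
  [[-2,0,0,0,0,0],[-4,0,0,0,0,0],[-5.8,-1,-2,1,0,0],[-5.8,-2,-4,2,0,0],[-5.8,-3,-6,3,0,0],[-5.8,-3.8,-8,3.7,0,0],[-5.8,-4.7,-10,3.7,0,0],[-5.8,-5.6,-12,3.7,0,0],[-5.8,-6.6,-14,3.7,0,0],[-5.8,-7.5,-16,3.7,0,0]],
], jaw=1)

```text
time_s: 1.1
position: [0.4588, -0.2474, 0.4011]
tool_rot: [[-0.0, -0.055, -0.999], [0.0, -0.999, 0.055], [-1.0, -0.0, 0.0]]
ft_force: [0.9, -1.6, 0.3]
grip_width: -0.0002
```

```bash
python3 - <<'E'
from h import *
print(row([.10,.055,.40]),row([.10,.055,.21]),sensors.observe()['position'])
E
```

```text
[ 4.000e-02 -1.038e+01 -9.570e+00 -1.000e-02  0.000e+00  0.000e+00] [ 7.640e+00 -1.037e+01 -9.570e+00 -1.000e-02  0.000e+00  0.000e+00] [ 0.45877754 -0.24742866  0.40112597]
```

Request:
arm_command([
  [[0,-1.4,-1.3,0,0,0],[0,-2.8,-2.6,0,0,0],[0,-4.2,-3.9,0,0,0],[0,-5.6,-5.2,0,0,0],[0,-7,-6.5,0,0,0],[0,-8.4,-7.8,0,0,0],[0,-9.8,-9,0,0,0],[0,-10.2,-9.4,0,0,0],[0,-10.2,-9.4,0,0,0]],
])

```text
time_s: 2.0
position: [0.7075, -0.0057, 0.399]
tool_rot: [[-0.003, -0.052, -0.999], [0.001, -0.999, 0.052], [-1.0, -0.0, 0.003]]
ft_force: [-0.2, -0.1, -0.4]
grip_width: 0.0
```

```bash
python3 - <<'E'
from h import *
print(row([.10,.055,.40]),row([.10,.055,.21]),sensors.observe()['position'])
E
```

```text
[-0.04 -0.18 -0.16  0.02  0.03  0.  ] [ 7.56 -0.18 -0.18  0.02  0.03  0.  ] [ 0.7075206  -0.00574395  0.39899067]
```

Down to TCP z ≈ 0.21, 45 mm behind the lid.

Request:
arm_command([
  [[1.5,0,-0.1,0,0,0],[3,0,-0.1,0,0,0],[4.5,0,-0.1,0,0,0],[6,0,-0.1,0,0,0],[7.4,0,-0.1,0,0,0],[7.4,0,-0.1,0,0,0],[7.4,0,-0.1,0,0,0]],
])

```text
time_s: 2.7
position: [0.7085, -0.0085, 0.2178]
tool_rot: [[0.001, -0.056, -0.998], [-0.0, -0.998, 0.056], [-1.0, 0.0, -0.001]]
ft_force: [0.2, -0.5, 0.7]
grip_width: 0.0002
```

```bash
python3 - <<'E'
from h import *
print(sensors.observe()['position'],sensors.observe()['ft_force'])
# follow path: finger front-bottom corner on upper face at r; TCP=corner+(.011,.025)
for th in [1.25,1.1,.95,.8,.65,.5,.35,.2,.1,.05,0]:
    r=.105;c=np.array([.062-r*np.cos(th)+.01*np.sin(th),.1+r*np.sin(th)+.01*np.cos(th)])
    print(th,row([c[0]+.011,.05,c[1]+.025])[:3])
E
```

```text
[ 0.70853677 -0.00852624  0.21775778] [ 0.15769628 -0.49300865  0.72621168]
1.25 [-0.4  -0.09  1.91]
1.1 [-0.22 -0.08  2.51]
0.95 [ 0.06 -0.08  3.08]
0.8 [ 0.42 -0.08  3.6 ]
0.65 [ 0.85 -0.08  4.07]
0.5 [ 1.34 -0.08  4.46]
0.35 [ 1.89 -0.08  4.77]
0.2 [ 2.48 -0.08  5.  ]
0.1 [ 2.89 -0.08  5.11]
0.05 [ 3.1  -0.08  5.14]
0 [ 3.31 -0.08  5.17]
```

Request:
arm_command([
  [[-0.2,0,1,0,0,0],[-0.3,0,1.7,0,0,0],[-0.3,0,2.2,0,0,0],[-0.2,0,2.6,0,0,0],[0,0,3,0,0,0],[0.2,0,3.35,0,0,0],[0.45,0,3.65,0,0,0],[0.7,0,3.95,0,0,0],[0.85,0,4.1,0,0,0],[0.85,0,4.1,0,0,0]],
])

```text
time_s: 3.7
position: [0.6066, -0.0023, 0.1968]
tool_rot: [[0.003, -0.055, -0.998], [-0.001, -0.998, 0.055], [-1.0, 0.001, -0.003]]
ft_force: [0.8, 0.5, 0.5]
grip_width: 0.0002
```

```bash
python3 - <<'E'
from h import *
import cv2
print(sensors.observe()['position'],sensors.observe()['ft_force'])
a=get_image('scene')['img'][100:270,170:340];b=get_image('top')['img'][140:240,255:390]
a=cv2.resize(a,(400,400));b=cv2.resize(b,(400,296))
cv2.imwrite('pics/p1.png',cv2.cvtColor(np.hstack([a,np.vstack([b,np.zeros((104,400,3),np.uint8)])]),cv2.COLOR_RGB2BGR))
for th in [.65,.5,.35,.2,.1,.05,0]:
    r=.105;c=np.array([.062-r*np.cos(th)+.01*np.sin(th),.1+r*np.sin(th)+.01*np.cos(th)])
    print(th,row([c[0]+.011,.05,c[1]+.025])[:3])
E
```

```text
[ 0.60661661 -0.00232387  0.19678815] [0.84893059 0.472047   0.54562834]
0.65 [-0.01 -0.06 -0.01]
0.5 [ 0.49 -0.06  0.39]
0.35 [ 1.04 -0.06  0.7 ]
0.2 [ 1.62 -0.06  0.93]
0.1 [ 2.03 -0.06  1.04]
0.05 [ 2.24 -0.06  1.07]
0 [ 2.45 -0.06  1.1 ]
```

View pics/p1.png

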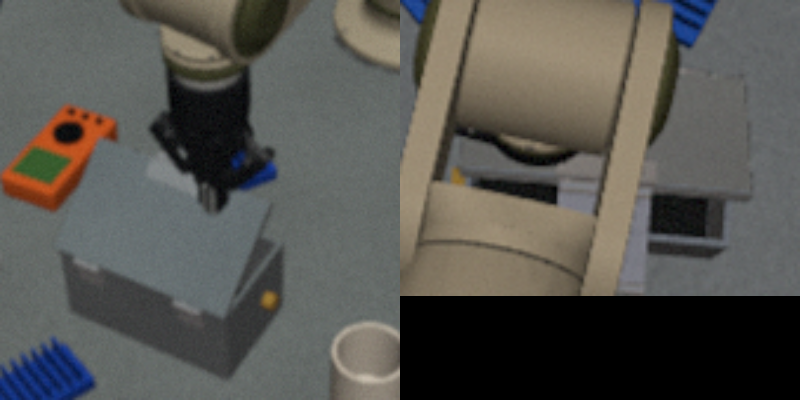

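The fingertips press on the lid at (212,205). The lid is at about 0.65 rad, and the hasp still sticks out forwards (top half, (605,240)). Continuing down.

Request:
arm_command([
  [[0.25,0,0.2,0,0,0],[0.5,0,0.4,0,0,0],[0.75,0,0.55,0,0,0],[1.0,0,0.7,0,0,0],[1.3,0,0.8,0,0,0],[1.6,0,0.9,0,0,0],[1.85,0,1.0,0,0,0],[2.05,0,1.05,0,0,0],[2.2,0,1.05,0,0,0],[2.2,0,1.05,0,0,0]],
])

```text
time_s: 4.8
position: [0.58, -0.0005, 0.1394]
tool_rot: [[-0.001, -0.055, -0.999], [0.0, -0.999, 0.055], [-1.0, -0.0, 0.001]]
ft_force: [1.0, -0.0, -0.4]
grip_width: 0.0003
```

Request:
arm_command([
  [[0.1,0,0,0,0,0],[0.2,0,0,0,0,0],[0.25,0,0,0,0,0]],
])

```text
time_s: 5.1
position: [0.5803, -0.0006, 0.1349]
tool_rot: [[0.001, -0.055, -0.999], [-0.0, -0.999, 0.055], [-1.0, 0.0, -0.001]]
ft_force: [-6.8, 1.2, 18.9]
grip_width: 0.0
```

Contact at 19 N with the TCP at exactly the shut height (0.135). I'll press a touch more, then lift off and look.

Request:
arm_command([
  [[0.04,0,0,0,0,0],[0.06,0,0,0,0,0],[0.06,0,0,0,0,0]],
])

```text
time_s: 5.4
position: [0.5803, -0.0006, 0.1349]
tool_rot: [[0.002, -0.054, -0.999], [-0.001, -0.999, 0.054], [-1.0, 0.001, -0.002]]
ft_force: [-8.7, 0.1, 21.0]
grip_width: 0.0002
```

Request:
arm_command([
  [[-1,0,0,0,0,0],[-2.5,0,0.5,0,0,0],[-4,0,1.5,0,0,0],[-5,0,3,0,0,0],[-5,0,5,0,0,0],[-5,0,7,0,0,0],[-5,0,8,0,0,0],[-5,0,8,0,0,0]],
])

```text
time_s: 6.2
position: [0.3779, 0.0109, 0.2577]
tool_rot: [[0.0, -0.055, -0.998], [-0.0, -0.998, 0.055], [-1.0, 0.0, -0.0]]
ft_force: [-0.3, 0.6, 0.4]
grip_width: -0.0
```

```bash
python3 - <<'E'
from h import *
import cv2
print(sensors.observe()['position'],sensors.observe()['ft_force'])
a=get_image('scene')['img'][130:260,170:300];b=get_image('top')['img'][140:260,255:395]
a=cv2.resize(a,(390,390),interpolation=2);b=cv2.resize(b,(420,360),interpolation=2)
cv2.imwrite('pics/p2.png',cv2.cvtColor(np.hstack([a[:360],b])[:,:800],cv2.COLOR_RGB2BGR))
E
```

```text
[0.37787196 0.01087772 0.25770966] [-0.2757116   0.58764618  0.35556023]
```

View pics/p2.png

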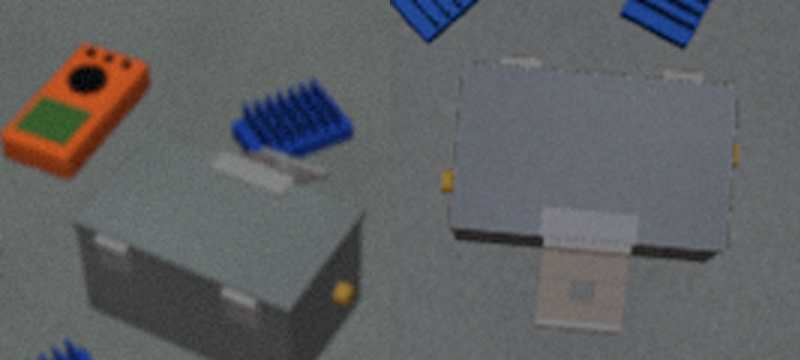

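The lid lies shut. The hasp still sticks out ahead, with its end at p2 (578,326). I'll refine the box pose from the lid corners and compute the hasp angle.

```bash
python3 - <<'E'
from h import *
np.set_printoptions(precision=4,suppress=True)
f=lambda u,v:(255+(u-390-1)/3,140+(v-1)/3)
P=[plane('top',f(*p),.11) for p in [(465,63),(737,83),(722,249),(452,229)]]
for p in P:print(p, B.T@(p-O))
m=sum(P)/4;print('ctr',B.T@(m-O),'yaw',np.degrees(np.arctan2(*(P[0]-P[1])[[0,1]])),np.degrees(np.arctan2(*(P[3]-P[2])[[0,1]])))
for z in(.05,.065,.08):
  for p in((536,324),(620,329)):print(z,B.T@(plane('top',f(*p),z)-O))
print(B.T@(plane('top',f(590,246),.108)-O))
# approach poses: tip centre target local (X,y,Z), tilt 40
for X,Z in [(-.16,.06),(-.135,.055),(-.12,.05),(-.1,.042),(-.085,.038),(-.075,.038),(-.07,.038)]:
    t=np.radians(40);print(X,Z,row([X-.025*np.sin(t),.0,Z+.025*np.cos(t)],40))
E
```

```text
[0.678  0.0457 0.11  ] [0.0637 0.1003 0.11  ]
[ 0.6667 -0.155   0.11  ] [ 0.0633 -0.1007  0.11  ]
[ 0.5436 -0.1442  0.11  ] [-0.0603 -0.0966  0.11  ]
[0.5545 0.0526 0.11  ] [-0.06    0.1005  0.11  ]
ctr [0.0017 0.0009 0.11  ] yaw 3.2144725189486754 3.166867948149089
0.05 [-0.1214  0.0331  0.05  ]
0.05 [-0.1205 -0.0309  0.05  ]
0.065 [-0.1222  0.0335  0.065 ]
0.065 [-0.1213 -0.0298  0.065 ]
0.08 [-0.123   0.0339  0.08  ]
0.08 [-0.1221 -0.0286  0.08  ]
[-0.0649 -0.0008  0.108 ]
-0.16 0.06 [ 7.15  1.95 -2.2  -0.01  6.65 -0.01]
-0.135 0.055 [ 7.35  1.95 -3.2  -0.01  6.65 -0.01]
-0.12 0.05 [ 7.55  1.95 -3.8  -0.01  6.65 -0.01]
-0.1 0.042 [ 7.87  1.95 -4.6  -0.01  6.65 -0.01]
-0.085 0.038 [ 8.03  1.94 -5.2  -0.01  6.65 -0.01]
-0.075 0.038 [ 8.03  1.94 -5.6  -0.01  6.65 -0.01]
-0.07 0.038 [ 8.03  1.94 -5.8  -0.01  6.65 -0.01]
```

```bash
cat >> h.py <<'E'
def hp(phi,off=0):
    n=np.array([-np.cos(phi),np.sin(phi)]);c=np.array([-.066,.104])+.06*np.array([-np.sin(phi),-np.cos(phi)])+(.002+off)*n
    s=1-min(phi/.97,1);t=np.radians(40);tip=c-s*np.array([.0084,.007])
    return row([tip[0]-.025*np.sin(t),0,tip[1]+.025*np.cos(t)],40)
E
python3 - <<'E'
from h import *
np.set_printoptions(precision=2,suppress=True)
print(hp(1.0,.07),hp(1.0,.03),hp(1.,.0))
E
```

```text
[ 4.26  1.95 -2.39 -0.01  6.65 -0.01] [ 5.61  1.95 -3.25 -0.01  6.65 -0.01] [ 6.62  1.95 -3.9  -0.01  6.65 -0.01]
```

Request:
arm_command([
  [[0,0.5,0,0,1.4,0],[0.5,1,0,0,2.8,0],[1.2,1.5,-0.4,0,4.2,0],[2.2,1.9,-1,0,5.6,0],[3.2,1.9,-1.7,0,6.6,0],[4.2,1.9,-2.4,0,6.6,0],[4.2,1.9,-2.4,0,6.6,0],[4.2,1.9,-2.4,0,6.6,0]],
])

```text
time_s: 7.1
position: [0.4387, -0.0413, 0.1504]
tool_rot: [[0.634, -0.056, -0.771], [-0.036, -0.998, 0.044], [-0.772, -0.0, -0.635]]
ft_force: [0.1, -0.6, 0.4]
grip_width: 0.0
```

```bash
python3 - <<'E'
from h import *
np.set_printoptions(precision=2,suppress=True)
print(sensors.observe()['position'],sensors.observe()['ft_force'])
for p,o in [(1,.03),(1,.0),(.85,0),(.7,0),(.55,0),(.4,0),(.25,0),(.1,0),(0,0)]:print(p,hp(p,o))
E
```

```text
[ 0.44 -0.04  0.15] [ 0.08 -0.57  0.44]
1 [ 1.54  0.02  0.19 -0.02  0.09 -0.01]
1 [ 2.73  0.02  0.33 -0.02  0.09 -0.01]
0.85 [ 3.09  0.02  0.41 -0.02  0.09 -0.01]
0.7 [ 3.45  0.02  0.46 -0.02  0.09 -0.01]
0.55 [ 3.8   0.02  0.44 -0.02  0.09 -0.01]
0.4 [ 4.13  0.01  0.38 -0.02  0.09 -0.01]
0.25 [ 4.45  0.01  0.27 -0.02  0.09 -0.01]
0.1 [ 4.73  0.01  0.11 -0.02  0.09 -0.01]
0 [ 4.89  0.01 -0.02 -0.02  0.09 -0.01]
```

Request:
arm_command([
  [[0.8,0,0.1,0,0,0],[1.5,0,0.2,0,0,0],[2.1,0,0.3,0,0,0],[2.6,0,0.35,0,0,0],[2.9,0,0.4,0,0,0],[3.2,0,0.45,0,0,0],[3.5,0,0.45,0,0,0],[3.8,0,0.45,0,0,0],[4.1,0,0.4,0,0,0],[4.1,0,0.4,0,0,0]],
])

```text
time_s: 8.1
position: [0.4966, -0.0439, 0.0659]
tool_rot: [[0.636, -0.054, -0.77], [-0.035, -0.999, 0.042], [-0.771, -0.0, -0.637]]
ft_force: [-0.8, 1.0, 0.4]
grip_width: 0.0004
```

Request:
arm_command([
  [[0.2,0,-0.05,0,0,0],[0.35,0,-0.12,0,0,0],[0.5,0,-0.2,0,0,0],[0.6,0,-0.28,0,0,0],[0.65,0,-0.33,0,0,0],[0.65,0,-0.33,0,0,0]],
])

```text
time_s: 8.7
position: [0.5123, -0.0444, 0.0597]
tool_rot: [[0.637, -0.055, -0.769], [-0.035, -0.999, 0.042], [-0.77, 0.0, -0.638]]
ft_force: [0.7, -0.2, 0.3]
grip_width: -0.0003
```

```bash
python3 - <<'E'
from h import *
np.set_printoptions(precision=3,suppress=True)
s=sensors.observe();print(s['position'],s['ft_force'])
p=B.T@(np.array(s['position'])+.025*np.array(s['tool_rot'])[:,0]-O);print('tip local',p,'lead corner',p+[.0084,0,.007])
for a in [(.1,0),(0,0),(0,-.002)]:print(a,hp(*a))
E
```

```text
[ 0.512 -0.044  0.06 ] [ 0.741 -0.175  0.348]
tip local [-0.081  0.001  0.04 ] lead corner [-0.073  0.001  0.047]
(0.1, 0) [ 0.06  0.05  0.08 -0.    0.06 -0.  ]
(0, 0) [ 0.23  0.05 -0.05 -0.    0.06 -0.  ]
(0, -0.002) [ 0.28  0.05 -0.11 -0.    0.06 -0.  ]
```

Request:
arm_command([
  [[0.06,0,-0.07,0,0,0],[0.12,0,-0.14,0,0,0],[0.15,0,-0.18,0,0,0],[0.15,0,-0.18,0,0,0]],
])

```text
time_s: 9.1
position: [0.5181, -0.0447, 0.0597]
tool_rot: [[0.637, -0.054, -0.769], [-0.035, -0.999, 0.042], [-0.77, 0.0, -0.638]]
ft_force: [0.2, 0.1, -0.2]
grip_width: 0.0003
```

```bash
python3 - <<'E'
from h import *
import cv2
np.set_printoptions(precision=3,suppress=True)
s=sensors.observe();print(s['position'],s['ft_force'])
p=B.T@(np.array(s['position'])+.025*np.array(s['tool_rot'])[:,0]-O);print('lead corner',p+[.0084,0,.007])
a=get_image('wrist')['img'];b=get_image('scene')['img'][130:260,170:300]
cv2.imwrite('pics/p3.png',cv2.cvtColor(np.hstack([cv2.resize(a,(480,360)),cv2.resize(b,(320,320),interpolation=2)[:360]if 0 else cv2.resize(b,(320,360),interpolation=2)]),cv2.COLOR_RGB2BGR))
E
```

```text
[ 0.518 -0.045  0.06 ] [ 0.155  0.107 -0.198]
lead corner [-0.067  0.001  0.047]
```

View pics/p3.png

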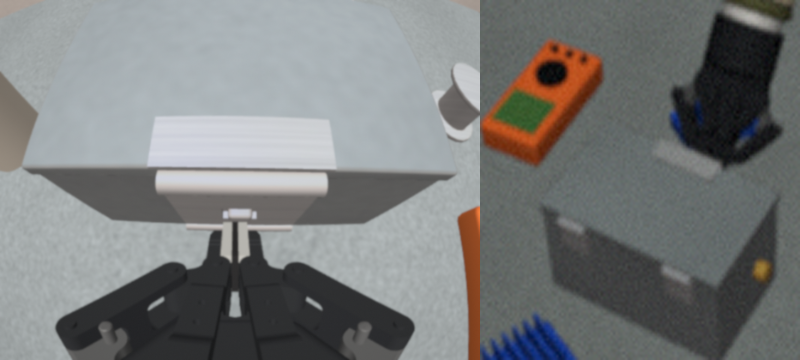

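The wrist view shows the hasp hanging nearly flat with the catch through its slot at (240,214) and the fingertips just below it. I'll press in until there is force.

Request:
arm_command([
  [[0.05,0,-0.06,0,0,0],[0.1,0,-0.12,0,0,0],[0.1,0,-0.12,0,0,0]],
])

```text
time_s: 9.5
position: [0.5194, -0.0446, 0.0591]
tool_rot: [[0.633, -0.056, -0.772], [-0.036, -0.998, 0.043], [-0.773, 0.0, -0.634]]
ft_force: [-18.3, -1.1, 11.3]
grip_width: -0.0002
```

Request:
arm_command([
  [[0.05,0,-0.06,0,0,0],[0.1,0,-0.12,0,0,0],[0.1,0,-0.12,0,0,0]],
])

```text
time_s: 9.8
position: [0.5203, -0.0444, 0.0587]
tool_rot: [[0.629, -0.058, -0.775], [-0.037, -0.998, 0.045], [-0.777, 0.001, -0.63]]
ft_force: [-40.6, -3.6, 28.8]
grip_width: -0.0001
```

Solid contact at 40 N, so the strap is against the box. Backing straight out, then up.

Request:
arm_command([
  [[-0.4,0,0.5,0,0,0],[-1.2,0,1,0,0,0],[-2.5,0,1.2,0,0,0],[-4,0,1.2,0,0,0],[-5.5,0,1.2,0,0,0],[-6,0,1.2,0,0,0],[-6,0,1.2,0,0,0]],
])

```text
time_s: 10.5
position: [0.4064, -0.0387, 0.1572]
tool_rot: [[0.637, -0.055, -0.769], [-0.036, -0.998, 0.042], [-0.77, 0.001, -0.638]]
ft_force: [-0.2, -0.0, 1.1]
grip_width: 0.0004
```

```bash
python3 - <<'E'
from h import *
import cv2
s=sensors.observe();print(s['position'],s['ft_force'],s['time_s'])
a=get_image('wrist')['img'];b=get_image('top')['img'][140:260,255:395]
c=get_image('scene')['img'];cv2.imwrite('pics/sc9.png',cv2.cvtColor(c,cv2.COLOR_RGB2BGR))
a=cv2.resize(a[40:320,100:460],(468,364),interpolation=2)
cv2.imwrite('pics/p4.png',cv2.cvtColor(np.hstack([a,cv2.resize(b,(330,364),interpolation=2)]),cv2.COLOR_RGB2BGR))
E
```

```text
[ 0.40637678 -0.03870867  0.15720644] [-0.21172162 -0.01692571  1.09913057] 10.5
```

View pics/p4.png

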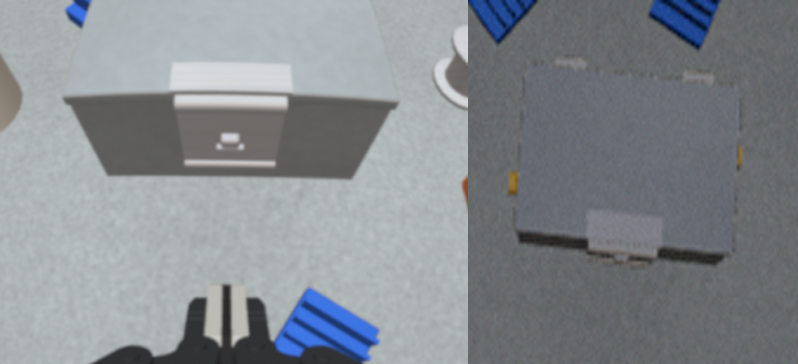

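The wrist view shows the lid flat on the rim and the hasp hanging flat on the front, with the catch through its slot at (230,138). The tool is clear of everything, so I'm handing in.

```bash
python3 -c "
from rig import workorder;print(workorder.close_job())"
```

```text
the job is handed in; nothing more can be done
None
```

The box is closed and the job is handed in, with about 10.5 s used of the 50 s allowed. No verdict was reported.

- **Lid:** I pushed it shut from behind with the closed fingertips. Contact came at about 20 N with the fingertips at the height of the shut lid's top. The hasp was still about 0.97 rad out at that point.
- **Hasp:** I pressed it in with a tilted tool until it met the box at about 40 N on the wrist, then backed away.

The last pictures show the lid flat on the rim and the hasp flat on the front with the catch through its slot. The arm stood clear with the wrist force back near zero.

- **Less certain:** I did not measure the final joint angles, only judged them from the pictures and contact forces. The hasp met solid resistance about 7 mm further in than my finger model predicted, probably because the fingertips are thinner than I assumed.
- **Not checked:** The module can't be seen with the lid shut, and nothing touched it. I did not measure the meter, spool or mug again, but the tool never came near them.

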